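# Sort the preset torque screwdrivers back into their cups

### The job

The four preset torque screwdrivers stand in one another's cups, and somebody will soon overtighten a screw. Rearrange them so that each one stands upright and fully seated, bit down, in the cup whose rim has the colour of its end cap; a cup holds only one, but the black-rimmed one is free for parking on the way and ends up empty again. They are precision tools: never let one topple over.

Things in the scene. Friction and masses are not known exactly. Their poses are not given: they have to be found in the camera images.
- driver_red: Red torque screwdriver, standing bit down: grey handle 31 mm in diameter, 88 mm tall, with black flutes; the end cap on top and a ring near the bottom are red. A steel bit (11, then 6 mm in diameter) sticks out 30 mm below the handle. About 0.16 kg. Origin: centre of the handle's flat underside, where the bit begins; z runs up to the end cap; round, so any yaw is the same.
- driver_yellow: Yellow torque screwdriver, standing bit down: grey handle 31 mm in diameter, 88 mm tall, with black flutes; the end cap on top and a ring near the bottom are yellow. A steel bit (11, then 6 mm in diameter) sticks out 30 mm below the handle. About 0.16 kg. Origin: centre of the handle's flat underside, where the bit begins; z runs up to the end cap; round, so any yaw is the same.
- driver_blue: Blue torque screwdriver, standing bit down: grey handle 31 mm in diameter, 88 mm tall, with black flutes; the end cap on top and a ring near the bottom are blue. A steel bit (11, then 6 mm in diameter) sticks out 30 mm below the handle. About 0.16 kg. Origin: centre of the handle's flat underside, where the bit begins; z runs up to the end cap; round, so any yaw is the same.
- driver_green: Green torque screwdriver, standing bit down: grey handle 31 mm in diameter, 88 mm tall, with black flutes; the end cap on top and a ring near the bottom are green. A steel bit (11, then 6 mm in diameter) sticks out 30 mm below the handle. About 0.16 kg. Origin: centre of the handle's flat underside, where the bit begins; z runs up to the end cap; round, so any yaw is the same.
- cup_red: Red-rimmed round cup, 50 mm tall, rim red, 58 mm across outside and 46 mm inside, fixed on the stand. 13 mm below the rim lies a black rubber seat with a 24 mm hole through which the bit hangs; a seated screwdriver rests with its handle's underside on this seat, 37 mm above the cup's origin, with 6 mm of play all round. Origin: centre of the cup's underside, 10 mm above the table; z up.
- cup_yellow: Yellow-rimmed round cup, 50 mm tall, rim yellow, 58 mm across outside and 46 mm inside, fixed on the stand. 13 mm below the rim lies a black rubber seat with a 24 mm hole through which the bit hangs; a seated screwdriver rests with its handle's underside on this seat, 37 mm above the cup's origin, with 6 mm of play all round. Origin: centre of the cup's underside, 10 mm above the table; z up.
- cup_blue: Blue-rimmed round cup, 50 mm tall, rim blue, 58 mm across outside and 46 mm inside, fixed on the stand. 13 mm below the rim lies a black rubber seat with a 24 mm hole through which the bit hangs; a seated screwdriver rests with its handle's underside on this seat, 37 mm above the cup's origin, with 6 mm of play all round. Origin: centre of the cup's underside, 10 mm above the table; z up.
- cup_green: Green-rimmed round cup, 50 mm tall, rim green, 58 mm across outside and 46 mm inside, fixed on the stand. 13 mm below the rim lies a black rubber seat with a 24 mm hole through which the bit hangs; a seated screwdriver rests with its handle's underside on this seat, 37 mm above the cup's origin, with 6 mm of play all round. Origin: centre of the cup's underside, 10 mm above the table; z up.
- cup_spare: The free cup: black rim, otherwise like the four coloured ones; belongs to no screwdriver, empty at the start. The five cups stand in one row, 68 mm apart, in any order, on a dark steel plate 84 x 356 mm that lies across the mat at a slight angle. Origin: centre of its underside, 10 mm above the table; z up.

How it is judged (in metres and radians):
At the end, for the whole second after the job is handed in: Each of the four screwdrivers is seated in the cup of its own colour: centre within 10 mm of the cup's centre (seen from above), underside of the handle 32 to 42 mm above the cup's origin (seated is 37 mm), leaning less than 0.12 rad, at rest and released; so the black-rimmed cup is empty (horizontal distance between driver_red and cup_red below 0.01 m and z of driver_red in the frame of cup_red between 0.032 and 0.042 m and angle between each of driver_red, driver_yellow, driver_blue, driver_green's own z axis and vertical below 0.12 rad and linear speed of each of driver_red, driver_yellow, driver_blue, driver_green below 0.02 m/s and contact force between each of driver_red, driver_yellow, driver_blue, driver_green and the fingers below 0.1 N and horizontal distance between driver_yellow and cup_yellow below 0.01 m and z of driver_yellow in the frame of cup_yellow between 0.032 and 0.042 m and horizontal distance between driver_blue and cup_blue below 0.01 m and z of driver_blue in the frame of cup_blue between 0.032 and 0.042 m and horizontal distance between driver_green and cup_green below 0.01 m and z of driver_green in the frame of cup_green between 0.032 and 0.042 m); the robot touches nothing.
It fails at once if a screwdriver topples (leans more than 1.1 rad) (angle between any of driver_red, driver_yellow, driver_blue, driver_green's own z axis and vertical above 1.1 rad).
It also fails if it takes over 96 s, if anything falls off the work surface, if the arm or the gripper's body presses on something with over 40 N, if the wrist force passes 120 N, or if a joint passes its speed limit or range.

### The arm

A 6-joint arm with a two-finger parallel gripper is mounted at the origin on a cart in front of the work surface, level with it; the furniture and walls round the work are solid. World frame = base frame: x ahead of the robot, y to its left, z up, the work surface at z = 0. Lengths are in m, angles in degrees, forces in N, time in s.
With the tool pointing down it reaches from about 0.375 to 0.9 m from the base axis. Payload 3.1 kg.
Tool frame: the origin (TCP) lies at the very end of the fingers, on their centre line; the grasp point (between the pads) lies 19 mm behind it; z points along the fingers, y is the direction in which the jaws open and shut (so a half turn about z gives the same grasp; the last joint's range is limited). The gripper opens to 87 mm and grips with 3 to 60 N. Pads are 19 mm wide; open, the fingers measure 117 mm over their backs; the gripper's body (75 mm by 190 mm) begins 51 mm behind the grasp point.
Start: joints at [54.345, 30.224, 82.088, -0, 67.689, -10.227], TCP at [0.268, 0.564, 0.223] pointing down, gripper open.
Joint ranges: [-176.69, 176.69], [-43.24, 126.21], [12.49, 139.97], [-82, 262], [0, 151.66], [-163.58, 163.58]. Speed limits (degrees/s): [159.86, 159.86, 180, 180, 180, 180].

### API

Orientations are given as a 3x3 rotation matrix whose columns are the frame's x, y, z axes.
In Python, from rig import r, hand, readout, viewer gives the robot as it stands. The module is installed in compiled form; this text tells all that it offers. Calls block until the motion is done:
- r.move_to(position, orientation): joint-space move of the TCP to a pose.
- r.move_straight(position, frame=None, velocity=0.15, contact_N=None): straight line of the TCP; frame=None keeps the orientation; velocity is the mean speed in m/s. With contact_N (N) it stops when the force on the tool has changed by that much, and returns True; else False.
- r.move_joints(angles): joint-space move.
- hand.gripper_open() and hand.close(): open the fingers fully, or close them until they stop; the grip force is fixed at half the most.
- r.wait(seconds).
- r.ik(position, orientation): joint angles nearest the present ones, or None.
- readout.get_state(): the state.
- viewer.camera(name): name is "scene" or "side" or "wrist"; returns (picture, depth): 384x512x3 uint8, blue, green, red; 384x512 float32, m along the optical axis (not along the pixel's ray), 0 where there is no reading.
- viewer.camera_params(name): a dict with "fov_y" (degrees; the focal length in pixels is half the picture's height over the tangent of half this angle, whatever the lens; pixels are square), "cx", "cy" (the principal point, pixels), "rvec" (rotation vector, rad) and "tvec" (3), from world to camera coordinates, as OpenCV has them. Camera axes: x right, y down, z forward; pixel columns grow to the right and rows downward; lengths in m; the calibration is good to about 2 mm. A picture is of the moment at which its call begins: read the wrist's pose just before it. camera_params takes no time and is no camera call; for the wrist camera it gives the pose at the moment of the call.
A pose or a line that the arm cannot do raises r.IKError and nothing moves.
- r.sign_off(): hands the job in, once; it reports no verdict.
The state is a dict: "clock": time; "qpos": joint angles; "qd": joint speeds; "effort": joint torques, N m; "tcp_pos": TCP position; "orientation": TCP orientation; "force": force on the tool from outside, world axes, zero at the start; "torque": the same for the moment, N m; "grip_width": finger opening in m.
Only numpy, scipy, OpenCV 4.12 (cv2) and the standard library are available. Lean on these libraries where they do the work, as an engineer would, in place of code of your own. Each camera call takes 0.05 s, during which the arm holds its last target.

## Working session

There is one attempt and no reset: what is moved stays moved. The work goes in short steps, each a Python script; the robot and the scene stay as the last script left them, time stands still between calls to the robot, and variables do not carry over. Pictures are saved under pics/ and viewed, and the job is handed in when it is done.

```bash
mkdir -p pics
python3 - <<'E'
from rig import r,hand,readout,viewer
import cv2,numpy as np
s=readout.get_state();print(s)
for n in ["scene","side","wrist"]:
    p=viewer.camera_params(n);print(n,p)
    im,d=viewer.camera(n);cv2.imwrite(f"pics/{n}0.png",im);np.savez(f"/tmp/{n}0.npz",im=im,d=d,**{k:np.array(v) for k,v in p.items()})
E
```

```text
{'clock': 0.0, 'qpos': array([ 5.43449291e+01,  3.02776456e+01,  8.21573442e+01,  4.02096963e-04,
        6.76888095e+01, -1.02278859e+01]), 'qd': array([ 0.00506553,  0.00765615, -0.04355532,  0.04742929, -0.00231961,
        0.01146767]), 'effort': array([-8.51471623e-05, -4.40047038e+01, -1.76593870e+01,  6.33276463e-02,
        5.84641483e-02, -1.87565424e-04]), 'tcp_pos': array([0.26789203, 0.56385798, 0.22158048]), 'orientation': array([[-9.03130282e-01,  4.29364757e-01, -1.26475902e-03],
       [ 4.29366442e-01,  9.03128667e-01, -1.75187590e-03],
       [ 3.90046360e-04, -2.12521726e-03, -9.99997666e-01]]), 'force': array([-0.5878437 ,  0.6205936 , -0.23894682]), 'torque': array([ 0.01096418, -0.0640054 ,  0.0087097 ]), 'grip_width': 0.0871172471717242}
scene {'fov_y': 42.28133986260974, 'cx': 257.03662752779724, 'cy': 193.08624183294629, 'rvec': array([ 2.07723596, -0.65282388,  0.33596141]), 'tvec': array([-0.44739167,  0.24663291,  0.74012511])}
side {'fov_y': 56.178604681751104, 'cx': 259.22242121481224, 'cy': 194.00670833691512, 'rvec': array([ 0.04761752, -2.7596195 ,  1.47729036]), 'tvec': array([0.55012769, 0.04543529, 0.88140709])}
wrist {'fov_y': 64.24086142236823, 'cx': 257.04508637352916, 'cy': 187.48181374282447, 'rvec': array([-2.46281102, -1.55740976, -0.20094934]), 'tvec': array([-0.62350821, -0.03168768,  0.39101177])}
```

View pics/scene0.png

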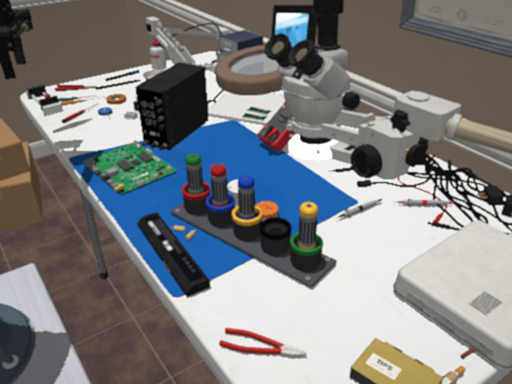

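View pics/side0.png

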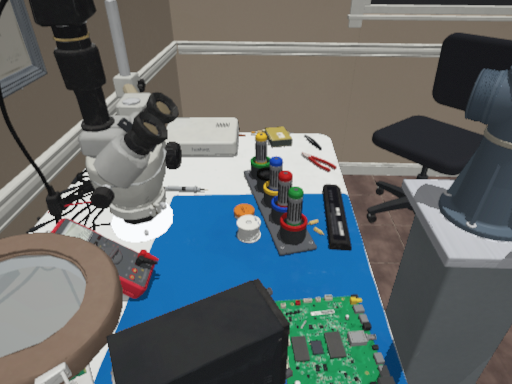

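View pics/wrist0.png

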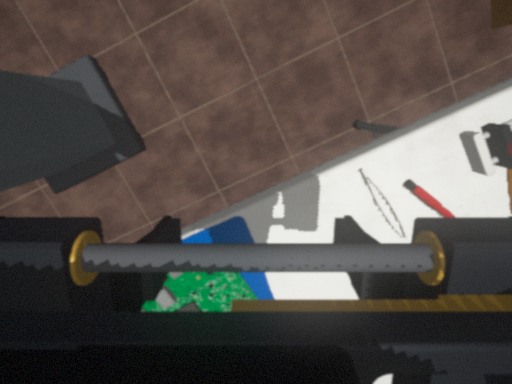

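Order along the row, far to near in the scene view: the red cup holds green, the blue cup holds red, the yellow cup holds blue, the spare is empty, and the green cup holds yellow. In the scene view the caps are at about (193,159), (218,170), (246,183) and (308,209), and the spare is at (275,232). Next I measure positions from the depth images.

```bash
cat > geo.py <<'E'
import numpy as np,cv2
def cloud(f):
    a=np.load(f) if isinstance(f,str) else f
    d=a['d'];h,w=d.shape
    fl=h/2/np.tan(np.radians(float(a['fov_y']))/2)
    v,u=np.mgrid[:h,:w]
    P=np.stack([(u-float(a['cx']))/fl*d,(v-float(a['cy']))/fl*d,d],-1)
    R=cv2.Rodrigues(np.array(a['rvec'],float))[0]
    W=(P-np.array(a['tvec']).ravel())@R
    W[d<=0]=np.nan
    return a['im'],W
E
python3 - <<'E'
from geo import *
for n in ['scene','side']:
    im,W=cloud(f'/tmp/{n}0.npz')
    hsv=cv2.cvtColor(im,cv2.COLOR_BGR2HSV).astype(int);H,S,V=hsv[...,0],hsv[...,1],hsv[...,2]
    masks=dict(red=((H<7)|(H>173)),yellow=(H>18)&(H<33),green=(H>45)&(H<75),blue=(H>110)&(H<130))
    roi=(W[...,0]>.3)&(W[...,0]<.9)&(abs(W[...,1])<.5)
    print(n,'table z',np.nanmedian(W[...,2][roi&(W[...,2]<.03)]))
    for c,m in masks.items():
        m=m&(S>120)&(V>50)&roi
        cap=m&(W[...,2]>.115)&(W[...,2]<.15)
        k,l,st,_=cv2.connectedComponentsWithStats(cap.astype(np.uint8))
        for i in range(1,k):
            if st[i,4]>25:
                p=W[l==i];t=p[p[:,2]>np.percentile(p[:,2],50)]
                print(' cap',c,st[i].tolist(),'top',t.mean(0).round(4),'max',p.max(0).round(4),'min',p.min(0).round(4))
        rim=m&(W[...,2]>.05)&(W[...,2]<.066)
        k,l,st,_=cv2.connectedComponentsWithStats(rim.astype(np.uint8))
        for i in range(1,k):
            if st[i,4]>25:
                p=W[l==i]
                A=np.c_[2*p[:,:2],np.ones(len(p))];s=np.linalg.lstsq(A,(p[:,:2]**2).sum(1),rcond=None)[0]
                print(' rim',c,st[i].tolist(),'circ',s[:2].round(4),'R',np.sqrt(s[2]+s[0]**2+s[1]**2).round(4),'max',p.max(0).round(4),'min',p.min(0).round(4))
E
```

```text
scene table z -0.0007969772859662358
 cap red [211, 165, 14, 12, 138] top [0.4911 0.051  0.1349] max [0.5035 0.0641 0.1371] min [0.4781 0.0372 0.1236]
 rim red [266, 127, 14, 11, 72] circ [0.7553 0.2416] R 0.0135 max [0.7767 0.2603 0.0656] min [0.7353 0.2245 0.0501]
 rim red [280, 129, 13, 8, 40] circ [0.7844 0.2226] R 0.0089 max [0.8029 0.2299 0.062 ] min [0.7647 0.2185 0.05  ]
 rim red [183, 183, 26, 18, 191] circ [0.4729 0.1159] R 0.0248 max [0.4995 0.1443 0.0631] min [0.4452 0.0878 0.0502]
 cap yellow [300, 202, 17, 16, 199] top [ 0.55   -0.1451  0.1351] max [ 0.5616 -0.1312  0.1369] min [ 0.535  -0.1605  0.1225]
 rim yellow [232, 206, 30, 21, 264] circ [ 0.5114 -0.0137] R 0.0254 max [0.5409 0.0146 0.0622] min [ 0.4828 -0.0426  0.0501]
 rim yellow [299, 244, 17, 5, 38] circ [ 0.5506 -0.1441] R 0.0143 max [ 0.5596 -0.1378  0.0614] min [ 0.535  -0.1592  0.0536]
 cap green [186, 154, 14, 11, 115] top [0.4733 0.1141 0.1348] max [0.4847 0.1288 0.137 ] min [0.4589 0.1004 0.123 ]
 rim green [291, 233, 31, 23, 260] circ [ 0.5488 -0.1442] R 0.0251 max [ 0.577  -0.1157  0.0631] min [ 0.521
[... 892 characters left out ...]
 9, 79] top [ 0.5509 -0.1371  0.133 ] max [ 0.564  -0.1215  0.1348] min [ 0.5376 -0.1526  0.1222]
 rim yellow [264, 180, 14, 16, 91] circ [ 0.5135 -0.0096] R 0.0267 max [0.5395 0.0207 0.0606] min [ 0.5081 -0.0464  0.05  ]
 cap green [288, 187, 15, 12, 127] top [0.4745 0.1251 0.1335] max [0.4894 0.1389 0.1351] min [0.462  0.1095 0.1226]
 rim green [251, 157, 18, 11, 82] circ [ 0.5527 -0.1342] R 0.0233 max [ 0.5777 -0.1091  0.0598] min [ 0.5309 -0.1553  0.0511]
 cap blue [270, 157, 12, 10, 80] top [ 0.5133 -0.0041  0.1328] max [0.5264 0.0089 0.1349] min [ 0.5011 -0.018   0.1218]
 rim blue [271, 203, 16, 10, 75] circ [0.5008 0.0675] R 0.0163 max [0.5221 0.0862 0.0596] min [0.4886 0.0542 0.05  ]
```

Run:
```python
from geo import *
from rig import r,readout,viewer
s=readout.get_state();p=viewer.camera_params('wrist')
R=cv2.Rodrigues(p['rvec'])[0];C=-R.T@p['tvec'];To=s['orientation']
print('cam in tool',To.T@(C-s['tcp_pos']),'\n',(To.T@R.T).round(3))
for n in ['scene','side']:
    a=np.load(f'/tmp/{n}0.npz');R=cv2.Rodrigues(a['rvec'])[0];print(n,'C',-R.T@a['tvec'])
    im,W=cloud(a);
    m=(W[...,2]>.16)&(W[...,0]>.2)&(W[...,0]<.85)&(abs(W[...,1])<.5)
    p=W[m]
    for x in np.arange(.2,.85,.05):
        q=p[(p[:,0]>=x)&(p[:,0]<x+.05)]
        if len(q): print(x.round(2),len(q),q.min(0).round(3),q.max(0).round(3))
d=np.array([.0759,-.2601,0]);d/=np.linalg.norm(d)
for sg in (1,-1):
    y=sg*np.array([-d[1],d[0],0]);z=np.array([0,0,-1.]);x=np.cross(y,z);O=np.c_[x,y,z]
    for pos in [(.51,-.01,.3),(.473,.12,.08),(.473,.12,.23),(.549,-.14,.08),(.549,-.14,.23)]:
        q=r.ik(np.array(pos),O);print(sg,pos,None if q is None else np.round(q,1))
```

```text
cam in tool [ 0.0701266  -0.00034245 -0.16301097] 
 [[ 0.    -0.966 -0.257]
 [ 1.     0.    -0.   ]
 [ 0.    -0.257  0.966]]
scene C [ 0.10142811 -0.65224588  0.61078632]
0.2 107 [0.237 0.464 0.292] [0.25  0.485 0.335]
0.25 296 [0.25  0.457 0.286] [0.281 0.5   0.336]
0.5 232 [0.502 0.383 0.16 ] [0.55  0.478 0.166]
0.55 300 [0.55  0.388 0.16 ] [0.6   0.499 0.167]
0.6 212 [0.6   0.417 0.16 ] [0.65  0.499 0.167]
0.65 147 [0.651 0.081 0.16 ] [0.7   0.499 0.286]
0.7 2905 [0.7   0.062 0.16 ] [0.75  0.491 0.32 ]
0.75 2026 [ 0.75  -0.119  0.16 ] [0.8   0.352 0.38 ]
0.8 4115 [ 0.8   -0.185  0.16 ] [0.85  0.352 0.38 ]
side C [0.5295642  0.72558886 0.52408575]
0.5 1652 [0.501 0.388 0.16 ] [0.55  0.487 0.166]
0.55 2758 [0.55  0.393 0.16 ] [0.6   0.5   0.166]
0.6 2109 [0.6   0.421 0.161] [0.65  0.5   0.166]
0.65 1315 [0.65  0.091 0.161] [0.7   0.5   0.282]
0.7 2908 [0.7   0.075 0.16 ] [0.75  0.497 0.318]
0.75 3258 [0.75  0.074 0.16 ] [0.8   0.335 0.473]
0.8 6849 [ 0.8   -0.165  0.16 ] [0.85  0.357 0.473]
1 (0.51, -0.01, 0.3) [-13.7  16.1  92.6  -0.   71.3 -30. ]
1 (0.473, 0.12, 0.08) [  1.1  33.5 108.6  -0.   37.9 -15.2]
1 (0.473, 0.12, 0.23) [  1.1  19.1 100.8  -0.   60.1 -15.2]
1 (0.549, -0.14, 0.08) [-25.6  37.3  97.2  -0.   45.4 -41.9]
1 (0.549, -0.14, 0.23) [-25.6  25.2  90.1  -0.   64.7 -41.9]
-1 (0.51, -0.01, 0.3) [-13.7  16.1  92.6  -0.   71.3 150. ]
-1 (0.473, 0.12, 0.08) None
-1 (0.473, 0.12, 0.23) None
-1 (0.549, -0.14, 0.08) [-25.6  37.3  97.2  -0.   45.4 138.1]
-1 (0.549, -0.14, 0.23) [-25.6  25.2  90.1  -0.   64.7 138.1]
```

```bash
cat >> geo.py <<'E'
def ori(d):
    d=np.array([d[0],d[1],0.]);d/=np.linalg.norm(d)
    y=np.array([-d[1],d[0],0]);z=np.array([0,0,-1.]);return np.c_[np.cross(y,z),y,z]
def grab(viewer,n,f):
    p=viewer.camera_params(n);im,d=viewer.camera(n)
    cv2.imwrite(f'pics/{f}.png',im);np.savez(f'/tmp/{f}.npz',im=im,d=d,**{k:np.array(v) for k,v in p.items()})
E
python3 - <<'E'
from geo import *
from rig import r,readout,viewer
O=ori((.0759,-.2601))
s=readout.get_state();p=s['tcp_pos'].copy();p[2]=.3
r.move_straight(p,velocity=.3)
r.move_to(np.array([.505,.0,.3]),O); r.wait(.15)
grab(viewer,'wrist','w1')
r.move_to(np.array([.54,-.13,.3]),O); r.wait(.15)
grab(viewer,'wrist','w2')
s=readout.get_state();print(s['clock'],s['tcp_pos'],s['orientation'].round(3))
E
cat > det.py <<'E'
from geo import *
import sys
for n in sys.argv[1:]:
    im,W=cloud(f'/tmp/{n}.npz')
    hsv=cv2.cvtColor(im,cv2.COLOR_BGR2HSV).astype(int);H,S,V=hsv[...,0],hsv[...,1],hsv[...,2]
    masks=dict(red=((H<7)|(H>173)),yellow=(H>18)&(H<33),green=(H>45)&(H<75),blue=(H>110)&(H<130),)
    roi=(W[...,0]>.4)&(W[...,0]<.63)&(abs(W[...,1])<.25)
    print(n,'table z',np.nanmedian(W[...,2][roi&(abs(W[...,2])<.006)]))
    for c,m in masks.items():
      for nm,lo,hi in (('cap',.125,.145),('rim',.05,.066)):
        mm=m&(S>100)&(V>40)&roi&(W[...,2]>lo)&(W[...,2]<hi)
        k,l,st,_=cv2.connectedComponentsWithStats(mm.astype(np.uint8))
        for i in range(1,k):
            if st[i,4]>60:
                p=W[l==i]
                A=np.c_[2*p[:,:2],np.ones(len(p))];s=np.linalg.lstsq(A,(p[:,:2]**2).sum(1),rcond=None)[0]
                print(nm,c,st[i].tolist(),'circ',s[:2].round(4),'mid',((p.max(0)+p.min(0))/2).round(4),'ext',(p.max(0)-p.min(0)).round(4),'zmed',np.median(p[:,2]).round(4))
E
python3 det.py w1 w2
```

```text
3.75 [ 0.53967639 -0.12862661  0.30006681] [[-0.282  0.959 -0.   ]
 [ 0.959  0.282  0.   ]
 [ 0.    -0.    -1.   ]]
w1 table z 0.00039573553495527016
cap red [247, 105, 29, 29, 590] circ [0.4928 0.0558] mid [0.4928 0.0554 0.1337] ext [0.0289 0.0297 0.0088] zmed 0.135
rim red [238, 39, 47, 48, 536] circ [0.4745 0.1196] mid [0.4746 0.119  0.0564] ext [0.0569 0.0556 0.0129] zmed 0.0606
cap yellow [249, 277, 23, 22, 406] circ [ 0.55   -0.1388] mid [ 0.5502 -0.1395  0.131 ] ext [0.0277 0.0276 0.0118] zmed 0.1348
rim yellow [240, 148, 42, 38, 392] circ [ 0.5124 -0.0098] mid [ 0.5124 -0.0086  0.0564] ext [0.056  0.0538 0.0127] zmed 0.0605
cap green [247, 36, 29, 32, 667] circ [0.4742 0.1191] mid [0.4746 0.1198 0.1322] ext [0.029  0.0299 0.0114] zmed 0.135
cap blue [249, 168, 26, 27, 524] circ [ 0.5124 -0.0085] mid [ 0.5129 -0.0093  0.1312] ext [0.0301 0.0306 0.0122] zmed 0.1349
rim blue [239, 95, 44, 46, 646] circ [0.4936 0.0548] mid [0.4937 0.0547 0.0571] ext [0.0569 0.0571 0.014 ] zmed 0.0605
w2 table z -0.00044163638177520024
cap yellow [251, 171, 27, 27, 516] circ [ 0.5506 -0.1403] mid [ 0.5511 -0.1407  0.1316] ext [0.0299 0.0287 0.0132] zmed 0.1349
rim yellow [241, 41, 46, 48, 523] circ [ 0.5129 -0.0109] mid [ 0.5128 -0.0129  0.0565] ext [0.0571 0.0528 0.0127] zmed 0.0605
rim green [244, 150, 35, 18, 140] circ [ 0.549  -0.1381] mid [ 0.5448 -0.1277  0.0577] ext [0.0421 0.0291 0.0095] zmed 0.0606
cap blue [250, 37, 30, 33, 705] circ [ 0.5128 -0.0106] mid [ 0.5129 -0.01    0.1313] ext [0.0295 0.0301 0.0126] zmed 0.135
rim blue [240, 0, 49, 30, 460] circ [0.4942 0.0527] mid [0.4943 0.0452 0.0567] ext [0.0559 0.0394 0.0129] zmed 0.0603
```

View pics/w1.png

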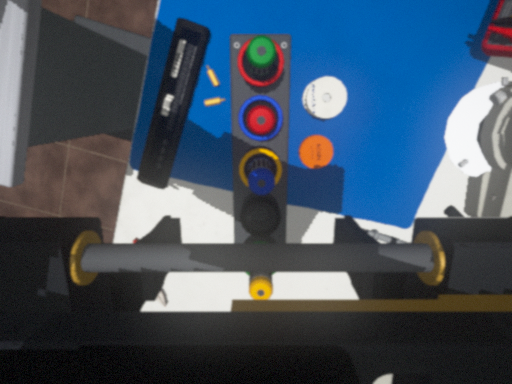

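View pics/w2.png

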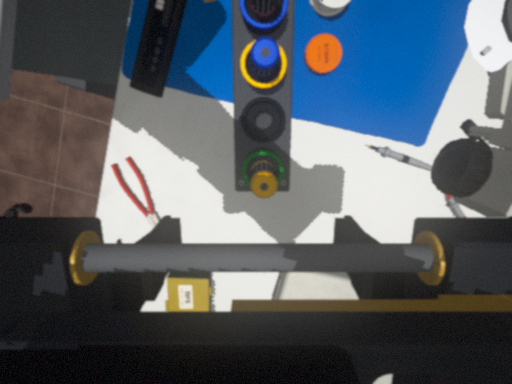

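The wrist views agree with the 68 mm spacing and fall between the two fixed cameras, which disagree by about 8 mm in y, so I'll use the wrist values. In w1 the caps are at (261,50), (261,119), (262,181) and (260,288); in w2 the empty spare is at (263,120). First move is yellow to the spare.

```bash
cat > mv.py <<'E'
from geo import *
from rig import r,hand,readout,viewer
D=np.array([.2809,-.9597]);c=np.array([.5126,-.0105])
CUP={n:c+k*.068*D for n,k in zip(['red','blue','yellow','spare','green'],[-2,-1,0,1,2])}
O=ori(D);ZG=.075;ZH=.212;ZA=.165
def P(xy,z): return np.array([xy[0],xy[1],z])
def st(m):
    s=readout.get_state();print(m,'t%.2f'%s['clock'],s['tcp_pos'].round(4),'w%.4f'%s['grip_width'],'F',s['force'].round(1));return s
def pick(xy):
    p=readout.get_state()['tcp_pos']
    if p[2]<ZA: r.move_straight(P(p[:2],ZA),velocity=.25)
    r.move_straight(P(xy,max(ZA,min(p[2],.2))),O,velocity=.25)
    hit=r.move_straight(P(xy,ZG),O,velocity=.15,contact_N=15);st('down hit=%s'%hit)
    assert not hit
    hand.close();s=st('closed')
    assert .026<s['grip_width']<.036
    r.move_straight(P(xy,ZH),O,velocity=.15);s=st('lifted')
    assert .026<s['grip_width']<.036
def place(xy):
    r.move_straight(P(xy,ZH),O,velocity=.15);r.wait(.3)
    hit=r.move_straight(P(xy,ZG+.015),O,velocity=.12,contact_N=10);st('near hit=%s'%hit)
    assert not hit
    hit=r.move_straight(P(xy,ZG-.004),O,velocity=.03,contact_N=5);s=st('seat hit=%s'%hit)
    assert abs(s['tcp_pos'][2]-ZG)<.0045, 'not seated'
    hand.gripper_open();st('open');r.move_straight(P(xy,ZA),O,velocity=.15)
E
python3 - <<'E'
from mv import *
pick(np.array([.5506,-.1402])); grab(viewer,'scene','s1')
place(CUP['spare']); grab(viewer,'scene','s2');grab(viewer,'wrist','w3');st('end')
E
```

```text
down hit=False t5.29 [ 0.5515 -0.1406  0.0761] w0.0870 F [-0.7  0.2 -0. ]
closed t6.25 [ 0.5506 -0.1402  0.075 ] w0.0306 F [ 0.6  0.7 -0.1]
lifted t7.32 [ 0.5498 -0.1399  0.211 ] w0.0301 F [-0.4 -0.1 -1.8]
near hit=False t9.43 [ 0.5323 -0.0759  0.0906] w0.0301 F [-0.8  0.1 -1. ]
seat hit=True t9.96 [ 0.5317 -0.0758  0.0748] w0.0307 F [-0.7  0.1  5.1]
open t11.10 [ 0.531  -0.0755  0.0743] w0.0870 F [ 0.2  0.5 -0.1]
end t11.96 [ 0.5308 -0.0755  0.1638] w0.0870 F [-0.  -0.2 -0.5]
```

```bash
python3 -c "
import cv2,numpy as np
a=[cv2.resize(cv2.imread(f'pics/{n}.png')[120:300,150:370],None,fx=1.8,fy=1.8,interpolation=3) for n in('s1','s2')]
cv2.imwrite('pics/c1.png',np.hstack(a))"; python3 det.py w3
```

```text
w3 table z 4.305770580081054e-06
cap red [236, 0, 45, 18, 598] circ [0.4947 0.0491] mid [0.4949 0.0453 0.131 ] ext [0.0246 0.0109 0.0119] zmed 0.1331
cap yellow [237, 192, 44, 45, 1446] circ [ 0.5318 -0.076 ] mid [ 0.5321 -0.0772  0.1314] ext [0.0304 0.0305 0.0126] zmed 0.1349
rim yellow [225, 74, 68, 70, 1440] circ [ 0.5126 -0.0106] mid [ 0.5125 -0.0104  0.057 ] ext [0.0567 0.0572 0.0134] zmed 0.0606
rim green [269, 231, 15, 12, 87] circ [ 0.5618 -0.1183] mid [ 0.5617 -0.1175  0.0589] ext [0.0145 0.0086 0.0066] zmed 0.0605
rim green [233, 232, 15, 10, 63] circ [ 0.5295 -0.1279] mid [ 0.5292 -0.1278  0.06  ] ext [0.011  0.012  0.0032] zmed 0.0604
cap blue [235, 84, 49, 50, 1760] circ [ 0.5127 -0.0097] mid [ 0.5127 -0.0097  0.1335] ext [0.0299 0.0304 0.0078] zmed 0.1351
rim blue [223, 0, 73, 61, 1269] circ [0.4939 0.0534] mid [0.4936 0.0506 0.0566] ext [0.0573 0.0495 0.013 ] zmed 0.0605
```

View pics/c1.png

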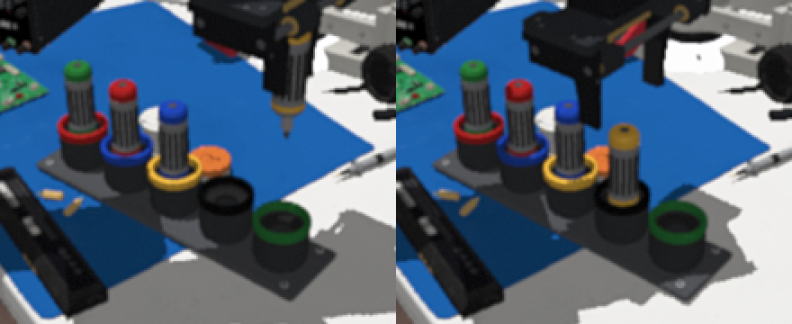

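Yellow was lifted cleanly (left crop, cap at about (292,45)). It now stands seated and upright in the black cup (right crop, cap at (624,137), measured top 0.135 m at (0.5318, −0.076)), and the green cup at (678,222) is empty. Next, green to the green cup, then red and blue.

```bash
python3 - <<'E'
from mv import *
pick(np.array([.4744,.1195])); place(CUP['green']); grab(viewer,'scene','s3')
pick(np.array([.4934,.0552])); place(CUP['red']); grab(viewer,'scene','s4');grab(viewer,'wrist','w4')
E
python3 -c "
import cv2,numpy as np
a=[cv2.resize(cv2.imread(f'pics/{n}.png')[120:300,150:370],None,fx=1.8,fy=1.8,interpolation=3) for n in('s3','s4')]
cv2.imwrite('pics/c2.png',np.hstack(a))"; python3 det.py w4
```

```text
down hit=False t13.92 [0.4751 0.119  0.0753] w0.0867 F [-0.   0.7  0.3]
closed t14.88 [0.4744 0.1195 0.075 ] w0.0304 F [-0.8  0.1 -0.3]
lifted t15.94 [0.4735 0.1195 0.2112] w0.0307 F [-0.9  1.  -1.7]
near hit=False t19.37 [ 0.5515 -0.1413  0.0907] w0.0303 F [ 0.2 -0.1 -1.8]
seat hit=True t19.89 [ 0.5508 -0.141   0.0748] w0.0304 F [-0.6 -0.5  4.5]
open t21.03 [ 0.5501 -0.1407  0.0742] w0.0868 F [ 0.5 -0.3 -0.1]
down hit=False t23.81 [0.494  0.0546 0.0752] w0.0869 F [ 1.1 -0.  -0.2]
closed t24.77 [0.4933 0.0552 0.075 ] w0.0308 F [-0.8 -0.1  0.6]
lifted t25.83 [0.4926 0.0553 0.2112] w0.0306 F [ 0.7 -0.7 -1. ]
near hit=False t27.90 [0.475  0.12   0.0905] w0.0307 F [ 0.4 -0.  -0.3]
seat hit=True t28.43 [0.4744 0.12   0.0747] w0.0307 F [-0.2 -0.2  4.5]
open t29.57 [0.4739 0.12   0.0744] w0.0865 F [-0.3 -0.5  0.3]
w4 table z 0.0007110665847054491
cap red [237, 189, 45, 45, 1422] circ [0.4738 0.1221] mid [0.4743 0.1212 0.1313] ext [0.03   0.0292 0.0126] zmed 0.1349
rim red [230, 156, 60, 25, 392] circ [0.4741 0.12  ] mid [0.4726 0.1362 0.0568] ext [0.0525 0.022  0.0122] zmed 0.0607
rim red [228, 179, 11, 29, 148] circ [0.457  0.1095] mid [0.4535 0.1072 0.0591] ext [0.014  0.0249 0.0078] zmed 0.0606
rim red [279, 182, 10, 25, 131] circ [0.4968 0.1199] mid [0.4989 0.1199 0.0577] ext [0.0062 0.023  0.0091] zmed 0.0607
rim yellow [236, 286, 46, 13, 376] circ [ 0.5114 -0.0057] mid [0.5079 0.0088 0.0562] ext [0.0435 0.0203 0.0119] zmed 0.0592
rim blue [231, 229, 21, 14, 140] circ [0.4736 0.0671] mid [0.4728 0.0665 0.0571] ext [0.0153 0.0188 0.0109] zmed 0.0604
rim blue [265, 229, 21, 14, 135] circ [0.5032 0.0756] mid [0.5039 0.0783 0.0575] ext [0.0214 0.0095 0.0107] zmed 0.0603
rim blue [237, 272, 43, 10, 299] circ [0.4958 0.0475] mid [0.4985 0.0348 0.057 ] ext [0.0394 0.0165 0.0105] zmed 0.0603
```

View pics/c2.png

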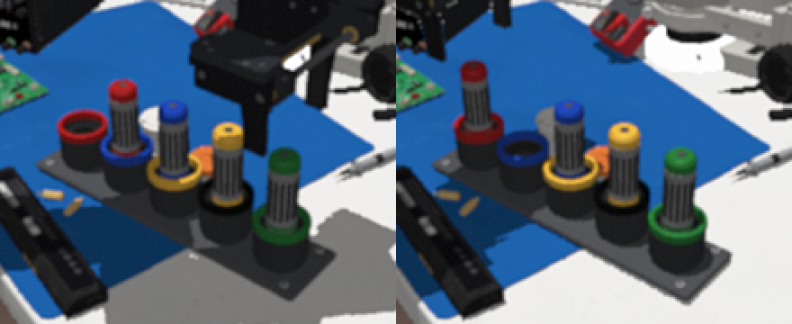

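Green stands in the green cup (right crop, (680,160)) and red in the red cup ((473,73)), both upright. The blue cup at (522,149) is empty. Next come blue, then yellow, and then I back away for a final check.

```bash
python3 - <<'E'
from mv import *
pick(np.array([.5126,-.0100])); place(CUP['blue'])
pick(np.array([.5318,-.0760])); place(CUP['yellow'])
p=readout.get_state()['tcp_pos']
r.move_straight(P((.505,.0),.3),O,velocity=.25);r.wait(.2);grab(viewer,'wrist','w5')
r.move_straight(P((.54,-.13),.3),O,velocity=.25);r.wait(.2);grab(viewer,'wrist','w6');grab(viewer,'scene','s5');st('end')
E
python3 -c "
import cv2,numpy as np
a=[cv2.resize(cv2.imread(f'pics/{n}.png')[120:300,150:370],None,fx=1.8,fy=1.8,interpolation=3) for n in('s5',)]
b=cv2.imread('pics/w5.png')[0:324,60:440]
cv2.imwrite('pics/c3.png',np.hstack(a+[b]))"; python3 det.py w5 w6
```

```text
down hit=False t32.11 [ 0.5128 -0.0093  0.0754] w0.0868 F [1.  0.7 0.2]
closed t33.07 [ 0.5126 -0.01    0.0749] w0.0302 F [ 0.5 -0.4  0.1]
lifted t34.13 [ 0.5118 -0.0098  0.2112] w0.0304 F [ 0.5 -1.2 -2. ]
near hit=False t36.20 [0.4941 0.0547 0.0905] w0.0305 F [ 0.3 -0.3 -2. ]
seat hit=True t36.73 [0.4936 0.0547 0.0747] w0.0302 F [-0.3 -0.3  4.1]
open t37.87 [0.493  0.0548 0.0744] w0.0870 F [-0.6 -0.2  0.6]
down hit=False t40.31 [ 0.5321 -0.0754  0.0755] w0.0870 F [ 0.3 -0.4 -0.6]
closed t41.27 [ 0.5318 -0.076   0.075 ] w0.0304 F [-0.5 -0.3 -0.4]
lifted t42.33 [ 0.531  -0.0757  0.2111] w0.0306 F [-0.6  0.7 -2.7]
near hit=False t44.41 [ 0.5132 -0.0106  0.0906] w0.0307 F [ 0.4 -0.4 -1.5]
seat hit=True t44.93 [ 0.5127 -0.0105  0.0747] w0.0303 F [-0.4 -0.8  5.2]
open t46.08 [ 0.512  -0.0103  0.0743] w0.0870 F [0.7 0.5 0.8]
end t48.77 [ 0.5398 -0.1287  0.3002] w0.0872 F [0.8 0.8 0.4]
w5 table z 0.0003889798127729267
cap red [248, 35, 31, 33, 695] circ [0.4742 0.1198] mid [0.4741 0.1198 0.132 ] ext [0.0294 0.0295 0.0115] zmed 0.135
rim red [240, 38, 46, 49, 531] circ [0.4745 0.1196] mid [0
[... 631 characters left out ...]
0566] ext [0.057  0.0568 0.0131] zmed 0.0606
w6 table z -0.00045593985604692165
cap yellow [250, 40, 30, 33, 731] circ [ 0.5132 -0.0125] mid [ 0.5133 -0.0119  0.1319] ext [0.03   0.0302 0.0125] zmed 0.135
rim yellow [241, 39, 46, 50, 599] circ [ 0.5128 -0.0106] mid [ 0.5128 -0.0108  0.0572] ext [0.0569 0.057  0.0142] zmed 0.0606
cap green [255, 171, 21, 23, 254] circ [ 0.5503 -0.1372] mid [ 0.5504 -0.1365  0.132 ] ext [0.0243 0.0226 0.0102] zmed 0.1351
rim green [243, 150, 41, 31, 204] circ [ 0.5503 -0.1399] mid [ 0.5499 -0.1356  0.0573] ext [0.0538 0.046  0.0139] zmed 0.0607
rim blue [240, 0, 49, 31, 455] circ [0.4941 0.0528] mid [0.4943 0.0447 0.0566] ext [0.0561 0.0381 0.0127] zmed 0.0603
```

View pics/c3.png

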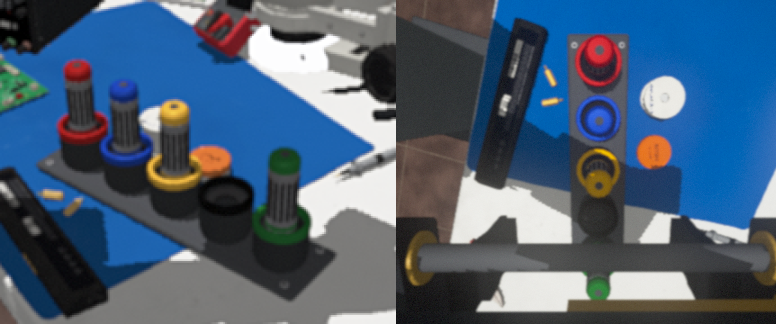

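The scene crop shows all four standing in their own cups: red (77,70), blue (124,90), yellow (174,108) and green (284,160). The black cup at (226,205) is empty, all cap tops are at 0.135 m, and the arm is clear.

```bash
python3 -c "
from rig import r
r.wait(.3);print(r.sign_off())"
```

```text
the job is handed in; nothing more can be done
None
```

I moved all four screwdrivers into the cups of their own colour and handed the job in at about 49 s; the hand-in call gave no verdict. The order was yellow to the black cup, then green, red and blue to their own cups, and finally yellow from the black cup to its own.

**Last checks:**
- **Seating:** the last pictures show all four upright, and the black cup is empty. Every cap top measured 0.135 m, which is the fully seated height.
- **Centring:** the red, blue and yellow caps measured within about 2 mm of their cup centres. Green measured within about 3.5 mm, from a shaded, partial view of its cap and rim.
- **Contact:** each placing stopped on a contact of 4–5 N at the expected height. At the end the gripper was open and well above the tools.

**Disagreement:** the scene and side cameras differed by about 8 mm in y. I used the wrist camera's values, which lay in between and matched the 68 mm cup spacing.

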